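# Present a sample carrier in the latched examination chamber

## Task

First turn the orange turnbutton on the white examination chamber counterclockwise all the way, so that it lies across the front edge of the lid and secures it. Then take the carrier with the teal grip from the wooden rack, ease its blade down through the slot in the closed lid until more than half of the blade is below the lid, but with the black collar still visibly clear of the lid, and finish while holding it still there in the gripper. Leave the other two carriers in the rack and do not disturb anything else on the bench.

Things in the scene. Friction and masses are not known exactly. Their poses are not given: they have to be found in the camera images.
- chamber: White box 220 (its x) by 170 (its y) by 120 mm high, fixed to the bench, teal ledge along its front (-x) edge. Origin under its centre on the bench, z up. Its top (ledge and closed lid, one level) is 120 mm above the bench, apart from the orange turnbutton flat and clear. The inside is hollow down to 10 mm above the bench.
- slot (a point): Centre of the slot's mouth in the upper face of the lid, 30 mm behind (+x of) the chamber's centre, 120 mm up. Teal border. The slot is 12 mm along its x and 42 mm along its y (2 mm more than the blade each way) through the 10 mm thick lid, mouth slightly chamfered. x, y, z axes are the chamber's when the lid is shut.
- lid (a joint): Lid hinge along the rear edge, rad: 0 = shut (as it starts), grows as the lid lifts. Lies shut by its own weight.
- turnbutton (a joint): Orange turnbutton, rad, a bar on an upright pivot 86 mm in front (-x) of the chamber's centre. 0 = bar along the chamber's y (lid free); grows counterclockwise seen from above; stop at 1.57 = bar along the chamber's x with its end over the lid (secured). Starts at 0.1 to 0.5. Light friction (0.05 N m), stays where it is left.
- turnbutton_grip (a point): Point on the turnbutton's pivot axis at mid height of the bar, 15 mm above the chamber's top. Bar 64 mm long, 12 mm wide, 24 mm tall (3 to 27 mm above the top), free all round for fingers. Its y axis runs along the bar.
- rack: Wooden block 70 (x) by 236 (y) by 75 mm high, fixed to the bench, with three pockets in a row along its y, 76 mm apart, each 15 by 45 mm, open to the top. Origin under its centre. A carrier hangs in each pocket by its collar, its blade's lower end 15 mm above the bench.
- carrier_teal: The carrier to use, 85 to 170 g. Origin at the centre of the blade's lower end, z up to the grip. Aluminium blade 10 (x) by 40 (y) mm, z = 0 to 60 mm; black collar 26 by 54 mm, z = 60 to 66 mm; teal grip 14 (x) by 36 (y) mm, z = 66 to 106 mm, to be pinched across its x from above. Its y runs along the rack's y at the start. Either way round fits the slot.
- carrier_teal_tip (a point): Centre of the lower end of the teal carrier's blade (same point as its origin). The lowest 4 mm of the blade are stepped in as a lead-in, 4 by 34 mm at the tip.
- carrier_yellow: Aluminium blade carrier like the teal one but with a yellow grip, same sizes and frame; hangs in another pocket of the rack. Leave it there.
- carrier_white: Aluminium blade carrier like the teal one but with a white grip, same sizes and frame; hangs in another pocket of the rack. Leave it there.
- brush: Bystander: brush lying on the bench near the robot.
- spatula: Bystander: steel spatula 180 mm long lying on the bench near the robot.
- jar: Bystander: small amber jar, 56 mm wide, 75 mm tall, on the left of the bench near the robot.
- sherd: Bystander: brown fired-clay sherd about 80 by 70 by 14 mm, on the left side of the bench.
- cup: Bystander: white cup 70 mm wide, 60 mm tall, on the right side of the bench.
Things that resemble listed ones, but are neither listed nor needed, are in the scene too. Leave any green or red look-alike of the carrier_teal alone.

How it is judged:
By the outcome, as a careful person would: the job done as asked, in the order asked, and still so for the second after the job is handed in, while the arm keeps its last pose, push and grip.
It also fails if it takes over 58 s, if anything falls off the work surface, if the arm or the gripper's body presses on something with over 40 N, if the wrist force passes 120 N, or if a joint passes its speed limit or range.

## Robot

A 7-joint arm with a two-finger parallel gripper is mounted at the origin on the work surface. World frame = base frame: x ahead of the robot, y to its left, z up, the work surface at z = 0. Lengths are in m, angles in rad, forces in N, time in s.
With the tool pointing down it reaches from about 0.4 to 0.9 m from the base axis. Payload 5.5 kg.
Tool frame: the origin (TCP) lies at the very end of the fingers, on their centre line; the grasp point (between the pads) lies 19 mm behind it; y points along the fingers, z is the direction in which the jaws open and shut, and the axes are right-handed (so a half turn about y gives the same grasp; the last joint's range is limited). The gripper opens to 92 mm and grips with 3 to 60 N. Pads are 19 mm wide; open, the fingers measure 130 mm over their backs; the gripper's body (75 mm by 190 mm) begins 47 mm behind the grasp point.
Start: joints at [1.59, 0.501, -0.427, 1.55, 0.221, 1.138, -0.21], TCP at [0.157, -0.631, 0.227] pointing down, gripper open.
Joint ranges: [-2.88, 2.88], [-0.31, 2.03], [-1.54, 1.56], [0.2, 2.42], [-1.41, 4.55], [0.19, 2.02], [-2.57, 2.57]. Speed limits (rad/s): [2.57, 2.57, 3.14, 3.14, 3.14, 3.14, 3.14].

## Interface

Orientations are given as a unit quaternion [x, y, z, w].
In Python, from cell import sensors, viewer, close_job gives the robot as it stands.
- The arm moves only by the shell command python3 -m crank 'ROWS' [FORCE]. ROWS is JSON, a list that holds one entry, the list of rows, each a list of 7 numbers: the shift along the tool's x, y, z in mm, then the turn, a rotation vector about the tool's x, y, z in degrees, then the opening, from 0 (shut) to 1 (fully open). In form: [[[tx, ty, tz, wx, wy, wz, gripper], ...]]. A call has exactly 8 rows; each row is the pose to reach, as a shift and turn from the pose commanded when the call began, along the tool's axes at that moment; what a row does not reach only later rows make up. A row lasts 1/8 s, in which the tool goes at most 62.5 mm and 10.7 degrees, less where a joint would pass 70% of its speed; a pose out of reach is approached as far as the arm can. A call with a gripper value outside its range is refused whole. The fingers move at their own pace and stop on an object; FORCE is the grip in N (left out, the last holds). Time passes only in rows, so rows that repeat a pose let the fingers close, or fill a call up. It gives the time, the measured TCP pose, the force and the opening at its end, in the units of the state.
- sensors.get_obs(): the state, without advancing time (a new reading comes with each control period).
- viewer.get_image(name): name is "scene" or "top"; returns (picture, depth): 400x640x3 uint8, red, green, blue; 400x640 float32, m along the optical axis (not along the pixel's ray), 0 where there is no reading.
- viewer.camera_info(name): a dict with "fx", "fy", "cx", "cy" (pixels), "xyz" and "attitude" of the camera in the world. Camera axes: x right, y down, z forward; pixel columns grow to the right and rows downward; lengths in m; the calibration is good to about 2 mm. A picture is of the moment at which its call begins. camera_info takes no time and is no camera call.
- close_job(): hands the job in, once; it reports no verdict.
The state is a dict: "t": time; "joint_positions": joint angles; "joint_vel": joint speeds; "joint_torque": joint torques, N m; "eef_pos": TCP position; "tool_rot": TCP orientation; "ft_force": force on the tool from outside, world axes, zero at the start; "torque": the same for the moment, N m; "opening": finger opening in m.
Only numpy, scipy, OpenCV 4.12 (cv2) and the standard library are available. Lean on these libraries where they do the work, as an engineer would, in place of code of your own. Each camera call takes 0.05 s, during which the arm holds its last target. There are 200 camera calls.

## Working session

There is one attempt and no reset: what is moved stays moved. The work goes in short steps, Python scripts to look and compute and a shell command to move; the robot and the scene stay as the last step left them, time stands still between calls to the robot, and variables do not carry over. Pictures are saved under pics/ and viewed, about 8 in all and at most 12, crops included, and the job is handed in when it is done.

```bash
mkdir -p pics; ls; python3 - <<'E'
from cell import sensors, viewer
import cv2, numpy as np
o=sensors.get_obs(); print({k:np.round(v,3).tolist() for k,v in o.items()})
for n in ("scene","top"):
    im,d=viewer.get_image(n); cv2.imwrite(f"pics/{n}0.png",im[:,:,::-1]); np.save(f"pics/{n}0_d.npy",d)
    print(n,viewer.camera_info(n))
E
```

```text
pics
{'t': 0.0, 'joint_positions': [1.59, 0.502, -0.427, 1.551, 0.221, 1.138, -0.21], 'joint_vel': [0.001, 0.001, -0.0, 0.0, -0.002, -0.0, 0.001], 'joint_torque': [0.0, -56.659, -5.817, -27.912, -0.069, 0.031, 0.0], 'eef_pos': [0.157, -0.63, 0.226], 'tool_rot': [-0.086, 0.703, -0.701, 0.086], 'ft_force': [0.172, -0.05, -0.377], 'torque': [-0.006, -0.018, -0.009], 'opening': 0.092}
scene {'fx': 472.1382955853567, 'fy': 472.1382955853567, 'cx': 324.3795308941166, 'cy': 189.20382618328904, 'xyz': array([ 1.18416009, -0.43939179,  1.31516832]), 'attitude': array([ 0.83973712,  0.45822148, -0.14116374, -0.25484786])}
top {'fx': 454.472423927308, 'fy': 454.472423927308, 'cx': 326.7520908378484, 'cy': 201.07325969055077, 'xyz': array([ 0.253076  , -0.00983871,  1.33123651]), 'attitude': array([ 0.7178855 , -0.6884332 ,  0.07352419, -0.07276218])}
```

View pics/top0.png

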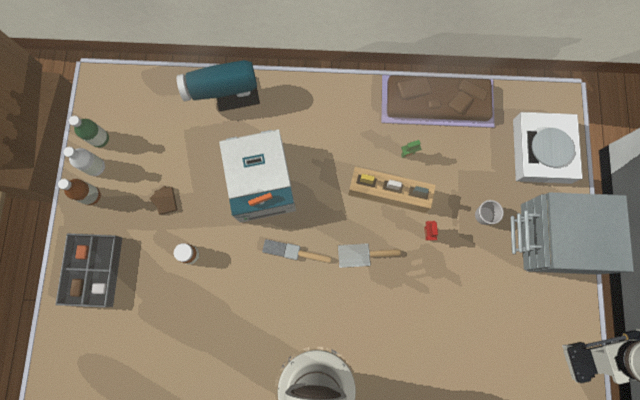

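View pics/scene0.png

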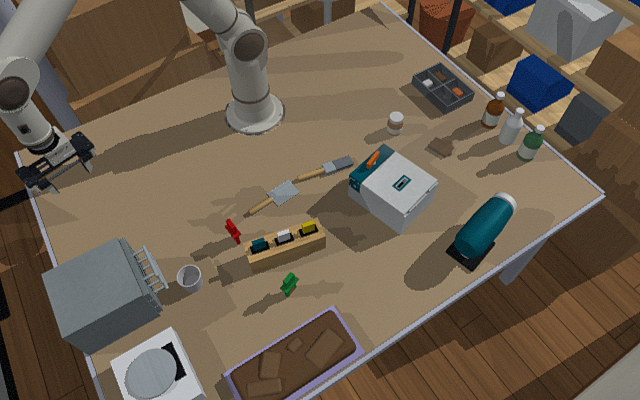

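The top view shows the chamber at about (257,175) with the slot at (254,160) and the orange bar at (260,199). The rack is at (392,187), and its grips are yellow (367,180), white (394,186) and teal (419,191). The scene view agrees, with the slot at (401,183), the bar at (373,158) and the teal grip at (260,245). Next I'll measure these by colour masks in both views.

```bash
cat > h.py <<'E'
import numpy as np, cv2
from scipy.spatial.transform import Rotation as R
from cell import sensors, viewer
def ray(n,uv):
    c=viewer.camera_info(n); uv=np.atleast_2d(uv).astype(float)
    d=np.c_[(uv[:,0]-c['cx'])/c['fx'],(uv[:,1]-c['cy'])/c['fy'],np.ones(len(uv))]
    return np.array(c['xyz']),R.from_quat(c['attitude']).apply(d)
def plane(n,uv,z):
    o,d=ray(n,uv); return o+d*((z-o[2])/d[:,2])[:,None]
def tri(uv1,uv2):
    o1,d1=ray('top',uv1); o2,d2=ray('scene',uv2); d1=d1[0];d2=d2[0]
    s=np.linalg.lstsq(np.c_[d1,-d2],o2-o1,rcond=None)[0]
    a=o1+s[0]*d1;b=o2+s[1]*d2; return (a+b)/2,np.linalg.norm(a-b)*1e3
def mask(im,lo,hi,box):
    hsv=cv2.cvtColor(im,cv2.COLOR_RGB2HSV); m=cv2.inRange(hsv,np.array(lo),np.array(hi))
    k=np.zeros_like(m); x0,y0,x1,y1=box; k[y0:y1,x0:x1]=255; return m&k
def big(m):
    cs,_=cv2.findContours(m,cv2.RETR_EXTERNAL,cv2.CHAIN_APPROX_NONE); return max(cs,key=cv2.contourArea)
def cen(m):
    n,l,s,c=cv2.connectedComponentsWithStats(m); i=1+np.argmax(s[1:,4]); return c[i],s[i,4],np.argwhere(l==i)[:,::-1]
def axis(p):
    q=p[:,:2]-p[:,:2].mean(0); w,v=np.linalg.eigh(q.T@q); v=v[:,1]; return np.degrees(np.arctan2(v[1],v[0]))%180
E
python3 - <<'E'
from h import *
I={n:cv2.imread(f'pics/{n}0.png')[:,:,::-1].copy() for n in('top','scene')}
spec={'bar':((3,150,120),(17,255,255),{'top':(230,180,290,220),'scene':(350,140,395,180)},.147),
'slot':((80,60,20),(105,255,255),{'top':(238,148,270,172),'scene':(390,168,412,198)},.12),
'yel':((20,140,120),(35,255,255),{'top':(350,165,380,195),'scene':(295,215,325,240)},.121),
'teal':((85,50,20),(110,255,255),{'top':(405,180,435,200),'scene':(245,232,275,255)},.121)}
for k,(lo,hi,b,z) in spec.items():
    cc={}
    for n in I:
        c,a,p=cen(mask(I[n],lo,hi,b[n])); cc[n]=c; P=plane(n,p,z)
        print(k,n,np.round(c,1),a,'xyz',np.round(plane(n,c,z)[0]*1e3,1),'ax',round(axis(P),1),'minrect',np.round(cv2.minAreaRect((P[:,:2]*1e3).astype(np.float32)),1) if 0 else cv2.minAreaRect((P[:,:2]*1e3).astype(np.float32)))
    t,e=tri(cc['top'],cc['scene']); print('   tri',np.round(t*1e3,1),round(e,1))
def crop(n,x0,y0,x1,y1,s): return cv2.resize(I[n][y0:y1,x0:x1,::-1],None,fx=s,fy=s,interpolation=cv2.INTER_NEAREST)
a=crop('top',210,125,310,225,4);b=crop('top',340,155,440,215,4);c=crop('scene',340,140,440,240,4);d=crop('scene',235,210,335,270,4)
cv2.imwrite('pics/c0.png',cv2.resize(np.vstack([np.hstack([a,c]),np.hstack([b,d])]),None,fx=.9,fy=.9)) 
E
```

```text
bar top [259.5 198.8] 93 xyz [500.7 173.3 147. ] ax 114.5 minrect ((500.7651062011719, 172.9677734375), (11.033584594726562, 60.33647537231445), 24.174293518066406)
bar scene [373.1 158.1] 80 xyz [505.9 171.5 147. ] ax 115.5 minrect ((506.1759338378906, 172.12200927734375), (16.645864486694336, 64.59475708007812), 23.399272918701172)
   tri [502.2 174.6 140.7] 0.5
slot top [253.3 160.3] 90 xyz [614.4 202.5 120. ] ax 103.3 minrect ((615.1085815429688, 202.14100646972656), (27.299150466918945, 57.449859619140625), 14.285504341125488)
slot scene [401.3 182.6] 88 xyz [614.6 202.5 120. ] ax 104.0 minrect ((613.5993041992188, 202.60943603515625), (29.35915756225586, 59.309696197509766), 14.339970588684082)
   tri [614.5 202.5 119.9] 0.1
yel top [367.7 176.9] 27 xyz [ 580.3 -115.7  121. ] ax 78.8 minrect ((580.00048828125, -114.85807800292969), (31.244394302368164, 8.393233299255371), 80.72457885742188)
yel scene [307.5 223.3] 56 xyz [ 581.  -115.4  121. ] ax 77.2 minrect ((580.5919799804688, -115.65315246582031), (36.381446838378906, 14.663336753845215), 78.24131774902344)
   tri [ 580.6 -115.5  120.4] 0.5Traceback (most recent call last):
  File "<stdin>", line 10, in <module>
  File "h.py", line 20, in cen
    n,l,s,c=cv2.connectedComponentsWithStats(m); i=1+np.argmax(s[1:,4]); return c[i],s[i,4],np.argwhere(l==i)[:,::-1]
                                                     ~~~~~~~~~^^^^^^^^^
    return _wrapfunc(a, 'argmax', axis=axis, out=out, **kwds)
    return bound(*args, **kwds)
ValueError: attempt to get argmax of an empty sequence
```

```bash
python3 - <<'E'
from h import *
I={n:cv2.imread(f'pics/{n}0.png')[:,:,::-1].copy() for n in('top','scene')}
print(I['top'][186:198:2,408:432:2].tolist())
hs=cv2.cvtColor(I['top'],cv2.COLOR_RGB2HSV); print(hs[190,409:432].tolist())
# rack top outline
for n,b,z in(('top',(340,160,440,215),.075),('scene',(240,215,330,275),.075)):
    c,a,p=cen(mask(I[n],(12,70,150),(28,200,255),b)); P=plane(n,p,z)
    print('rack',n,np.round(c,1),a,cv2.minAreaRect((P[:,:2]*1e3).astype(np.float32)),axis(P))
c,a,p=cen(mask(I['top'],(0,0,190),(179,60,255),(210,125,310,200)));P=plane('top',p,.12)
print('lid',a,cv2.minAreaRect((P[:,:2]*1e3).astype(np.float32)))
c,a,p=cen(mask(I['scene'],(80,50,15),(110,255,255),(245,232,275,256)));P=plane('scene',p,.121)
print('teal scene',c,a,np.round(plane('scene',c,.121)*1e3,1),cv2.minAreaRect((P[:,:2]*1e3).astype(np.float32)))
def crop(n,x0,y0,x1,y1,s): return cv2.resize(I[n][y0:y1,x0:x1,::-1],None,fx=s,fy=s,interpolation=cv2.INTER_NEAREST)
b=crop('top',340,155,440,215,7);d=crop('scene',240,215,340,255,7)
cv2.imwrite('pics/c0.png',np.vstack([b,d])[:600]) 
E
```

```text
[[[179, 152, 113], [149, 128, 98], [158, 137, 104], [181, 154, 115], [128, 128, 106], [143, 133, 106], [166, 148, 113], [184, 157, 119], [194, 164, 119], [193, 163, 119], [192, 162, 119], [191, 165, 122]], [[142, 122, 94], [107, 91, 75], [95, 81, 62], [100, 102, 89], [99, 110, 107], [98, 110, 105], [95, 108, 105], [103, 111, 104], [104, 115, 107], [133, 127, 103], [173, 151, 114], [198, 166, 124]], [[141, 122, 93], [106, 95, 75], [103, 91, 73], [102, 105, 98], [100, 109, 99], [108, 115, 108], [100, 110, 106], [97, 110, 103], [99, 110, 106], [97, 111, 108], [131, 124, 101], [201, 168, 124]], [[149, 127, 97], [99, 85, 69], [102, 94, 77], [98, 95, 80], [103, 94, 81], [109, 102, 88], [97, 91, 78], [100, 99, 86], [100, 107, 98], [98, 103, 100], [103, 93, 78], [155, 133, 97]], [[139, 121, 92], [104, 93, 76], [102, 92, 77], [100, 88, 71], [100, 92, 77], [103, 93, 81], [96, 91, 75], [104, 98, 84], [95, 89, 75], [97, 89, 75], [125, 107, 82], [156, 131, 99]], [[195, 166, 123], [174, 146, 107], [154, 131, 99], [132, 114, 89], [103, 92, 73], [97, 84, 69], [100, 86, 73], [97, 85, 70], [92, 85, 68
[... 274 characters left out ...]
, [79, 25, 110], [78, 30, 109], [84, 32, 111], [85, 30, 109], [23, 58, 131], [19, 96, 186], [17, 98, 201], [18, 99, 200]]
rack top [388.5 185.2] 3620 ((566.7544555664062, -184.2583770751953), (158.1063690185547, 285.2698974609375), 2.4231693744659424) 96.59682640261164
rack scene [288.7 244.2] 560 ((579.9620361328125, -190.76043701171875), (240.35089111328125, 67.26404571533203), 86.6927261352539) 83.33632080587492
lid 3197 ((607.0399169921875, 200.69268798828125), (164.50808715820312, 168.54913330078125), 14.189504623413086)
teal scene [258.58156028 244.17730496] 141 [[ 563.9 -267.3  121. ]] ((563.7319946289062, -268.184814453125), (39.28874206542969, 37.662925720214844), 69.64826202392578)
```

View pics/c0.png

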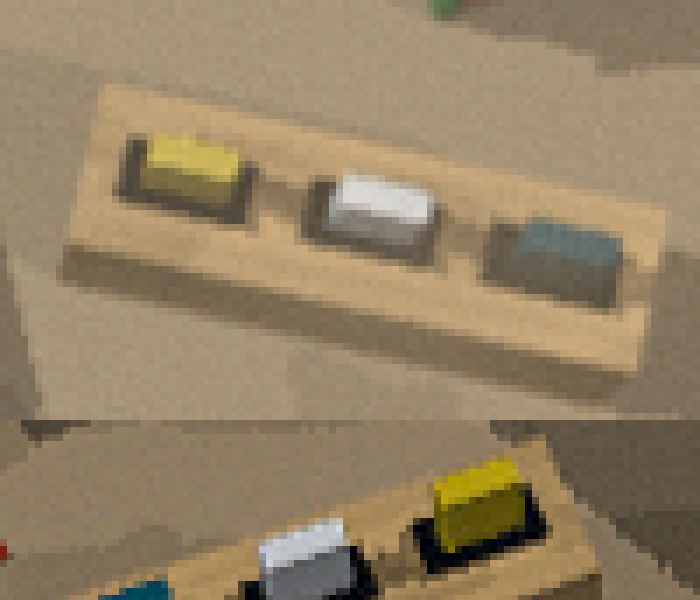

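```bash
cat >> h.py <<'E'
def go(p,az):
    "shift (mm) and turn (deg) in tool axes to TCP p (m), jaw axis at azimuth az (deg), tool straight down"
    o=sensors.get_obs(); r=R.from_quat(o['tool_rot']); e=np.array(o['eef_pos'])
    a=np.radians(az); z=np.array([np.cos(a),np.sin(a),0]); y=np.array([0,0,-1.]); x=np.cross(y,z)
    T=R.from_matrix(np.c_[x,y,z]); print('t',o['t'],'eef',np.round(e*1e3,1),'shift',np.round(r.inv().apply(np.array(p)-e)*1e3,1),'turn',np.round(np.degrees((r.inv()*T).as_rotvec()),1),'jawaz',round(np.degrees(np.arctan2(*r.as_matrix()[1::-1,2])),1),'F',np.round(o['ft_force'],1),'M',np.round(o['torque'],2),'op',round(o['opening']*1e3,1),'j',np.round(o['joint_positions'],2))
E
python3 -m crank '[[[-20,-10,-20,0,-3,0,1],[-60,-20,-58,0,-9,0,1],[-110,-35,-105,0,-16,0,1],[-160,-50,-152,0,-23,0,1],[-210,-60,-200,0,-30,0,1],[-260,-70,-246,0,-37,0,1],[-300,-70,-285,0,-43,0,1],[-328,-70,-310,0,-46,0,1]]]'
python3 - <<'E'
from h import *
go((.502,.1747,.2),25)
I={n:cv2.imread(f'pics/{n}0.png')[:,:,::-1].copy() for n in('top','scene')}
# hand-read top-face corners in top view (7x crop at 340,155)
f=lambda q:np.array(q)/7.+[339.5,154.5]
for k,q in {'yel':[(150,133),(243,148),(237,177),(143,163)],'white':[(337,174),(432,190),(428,218),(330,204)],'teal':[(527,222),(621,238),(617,270),(517,255)]}.items():
    P=plane('top',f(q),.121)*1e3; print(k,np.round(P.mean(0),1),np.round([np.linalg.norm(P[0]-P[1]),np.linalg.norm(P[1]-P[2])],1))
for k,lo,hi,b in (('teal',(85,160,60),(110,255,255),(245,230,275,256)),('white',(90,0,150),(140,60,255),(270,225,300,245))):
    m=mask(I['scene'],lo,hi,b);c,a,p=cen(m);P=plane('scene',p,.121); print(k,a,np.round(plane('scene',c,.121)*1e3,1),cv2.minAreaRect((P[:,:2]*1e3).astype(np.float32)))
E
```

```text
t: 1.1
eef_pos: [0.401, -0.2489, 0.297]
tool_rot: [0.354, -0.612, 0.612, -0.354]
ft_force: [0.9, -0.5, -0.6]
opening: 0.0916
t 1.1 eef [ 401.  -248.9  297. ] shift [-417.7   96.6 -123.7] turn [ -0.  -54.9   0.1] jawaz -29.9 F [ 0.9 -0.5 -0.6] M [-0.08 -0.12 -0.02] op 91.6 j [ 1.27  0.14 -0.84  1.88  0.11  1.17 -0.13]
yel [ 580.8 -114.   121. ] [37.  12.1]
white [ 567.3 -188.3  121. ] [37.7 11.5]
teal [ 550.3 -262.4  121. ] [37.1 13. ]
teal 45 [[ 553.4 -264.7  121. ]] ((553.4085083007812, -264.59197998046875), (31.896503448486328, 11.256107330322266), 78.22425842285156)
white 42 [[ 568.1 -191.7  121. ]] ((568.1244506835938, -191.13232421875), (33.57691955566406, 11.054343223571777), 80.64083099365234)
```

```bash
python3 -m crank '[[[-20,0,-6,0,-4,0,1],[-75,0,-22,0,-11,0,1],[-135,0,-40,0,-19,0,1],[-195,20,-58,0,-27,0,1],[-255,40,-76,0,-35,0,1],[-315,60,-94,0,-43,0,1],[-375,80,-111,0,-51,0,1],[-418,97,-124,0,-55,0,1]]]' 20
python3 - <<'E'
from h import *
go((.502,.1747,.128),25)
im,d=viewer.get_image('top'); cv2.imwrite('pics/t1.png',im[100:240,180:380,::-1]) 
E
```

```text
t: 2.1
eef_pos: [0.5029, 0.1735, 0.1984]
tool_rot: [0.597, -0.38, 0.38, -0.596]
ft_force: [1.3, -1.3, 0.6]
opening: 0.0916
t 2.1 eef [502.9 173.5 198.4] shift [-1.5 70.4 -0.3] turn [0.  0.1 0. ] jawaz 25.1 F [ 1.3 -1.3  0.6] M [-0.04 -0.22  0.02] op 91.6 j [ 0.44  0.5  -1.06  1.86  0.49  1.08 -0.37]
```

```bash
python3 -m crank '[[[-1,10,0,0,0,0,1],[-1,30,0,0,0,0,0.6],[-1,50,0,0,0,0,0.6],[-1,64,0,0,0,0,0.6],[-1,70,0,0,0,0,0.4],[-1,70,0,0,0,0,0],[-1,70,0,0,0,0,0],[-1,70,0,0,0,0,0]]]' 20
python3 -m crank '[[[0,0,0,0,0,0,0],[0,0,0,0,0,0,0],[0,0,0,0,0,0,0],[0,0,0,0,-4,0,0],[0,0,0,0,-10,0,0],[0,0,0,0,-16,0,0],[0,0,0,0,-22,0,0],[0,0,0,0,-28,0,0]]]' 20
python3 - <<'E'
from h import *
go((.502,.1747,.128),25)
E
```

```text
t: 3.15
eef_pos: [0.5023, 0.1743, 0.1304]
tool_rot: [-0.596, 0.38, -0.38, 0.597]
ft_force: [-0.4, -0.6, 0.4]
opening: 0.026
t: 4.15
eef_pos: [0.5013, 0.1737, 0.13]
tool_rot: [0.671, -0.224, 0.223, -0.67]
ft_force: [-2.6, -2.0, 5.3]
opening: 0.012
t 4.15 eef [501.3 173.7 130. ] shift [-0.1  2.   1.2] turn [ 0.1 28.2  0. ] jawaz 53.2 F [-2.6 -2.   5.3] M [-0.37  0.47 -0.06] op 12.0 j [ 0.44  0.64 -1.09  1.92  0.68  1.01 -0.03]
```

```bash
python3 -m crank '[[[0,0,0,0,-7,0,0],[0,0,0,0,-14,0,0],[0,0,0,0,-21,0,0],[0,0,0,0,-28,0,0],[0,0,0,0,-35,0,0],[0,0,0,0,-42,0,0],[0,0,0,0,-47,0,0],[0,0,0,0,-49,0,0]]]'
python3 - <<'E'
from h import *
go((.502,.1747,.128),103.7)
E
python3 -m crank '[[[0,0,0,0,-1,0,0],[0,0,0,0,-2,0,0],[0,0,0,0,-2.5,0,0],[0,0,0,0,-3,0,0],[0,0,0,0,-3.5,0,0],[0,0,0,0,-4,0,0],[0,0,0,0,-4,0,0],[0,0,0,0,-4,0,0]]]'
python3 - <<'E'
from h import *
go((.502,.1747,.128),103.7)
E
```

```text
t: 5.15
eef_pos: [0.5011, 0.1724, 0.13]
tool_rot: [0.704, 0.073, -0.075, -0.702]
ft_force: [-4.4, -5.7, 8.6]
opening: 0.0117
t 5.15 eef [501.1 172.4 130. ] shift [1.4 2.  2.1] turn [ 0.2 -1.7 -0.1] jawaz 102.0 F [-4.4 -5.7  8.6] M [-1.15  0.84 -0.  ] op 11.7 j [ 0.53  0.77 -1.26  1.92  0.83  1.12  0.7 ]
t: 6.15
eef_pos: [0.5011, 0.1723, 0.1299]
tool_rot: [0.702, 0.097, -0.098, -0.699]
ft_force: [-4.6, -5.3, 9.0]
opening: 0.012
t 6.15 eef [501.1 172.3 129.9] shift [1.6 1.9 2.1] turn [ 0.2  2.2 -0.2] jawaz 105.9 F [-4.6 -5.3  9. ] M [-1.07  0.77 -0.31] op 12.0 j [ 0.53  0.78 -1.27  1.92  0.84  1.12  0.76]
```

```bash
python3 -m crank '[[[0,0,0,0,-4,0,0.4],[0,0,0,0,0,0,0.5],[0,0,0,0,0,0,0.5],[0,-20,0,0,0,0,0.5],[0,-50,0,0,0,0,0.6],[0,-90,0,0,0,0,0.8],[0,-130,0,0,0,0,1],[0,-150,0,0,0,0,1]]]'
python3 -m crank '[[[10,0,-10,0,4,0,1],[40,0,-35,0,13,0,1],[75,0,-65,0,23,0,1],[120,0,-100,0,33,0,1],[165,0,-140,0,43,0,1],[210,0,-180,0,53,0,1],[240,0,-205,0,62,0,1],[250,0,-215,0,67,0,1]]]'
python3 - <<'E'
from h import *
go((.551,-.264,.25),-11.5)
for n in('top','scene'):
    im,d=viewer.get_image(n); cv2.imwrite(f'pics/{n}2.png',im[:,:,::-1])
    b={'top':(230,170,290,225),'scene':(350,135,400,190)}[n]
    m=mask(im,(3,150,100),(17,255,255),b)
    if m.any():
        c,a,p=cen(m);P=plane(n,p,.147);print(n,c,a,np.round(plane(n,c,.147)*1e3,1),axis(P),cv2.minAreaRect((P[:,:2]*1e3).astype(np.float32)))
E
```

```text
t: 7.15
eef_pos: [0.5024, 0.175, 0.2827]
tool_rot: [-0.7, -0.1, 0.097, 0.7]
ft_force: [-0.2, 0.5, -0.5]
opening: 0.0805
t: 8.15
eef_pos: [0.8027, 0.0343, 0.2783]
tool_rot: [0.638, -0.307, 0.306, -0.637]
ft_force: [-0.9, -0.2, 0.1]
opening: 0.0914
t 8.15 eef [802.7  34.3 278.3] shift [  75.8   28.6 -382.8] turn [ 0.1 50.1 -0. ] jawaz 38.6 F [-0.9 -0.2  0.1] M [ 0.02 -0.14  0.05] op 91.4 j [ 0.33  0.89 -0.95  0.98  0.69  1.54  0.27]
top [259.79775281 198.95505618] 89 [[500.3 172.5 147. ]] 14.244555945412088 ((500.7063903808594, 172.56715393066406), (61.19903564453125, 10.865341186523438), 14.165799140930176)
scene [372.59055118 159.05511811] 127 [[508.2 167.9 147. ]] 11.262491746968266 ((507.52532958984375, 167.80677795410156), (69.35934448242188, 23.74932861328125), 14.186018943786621)
```

View pics/top2.png

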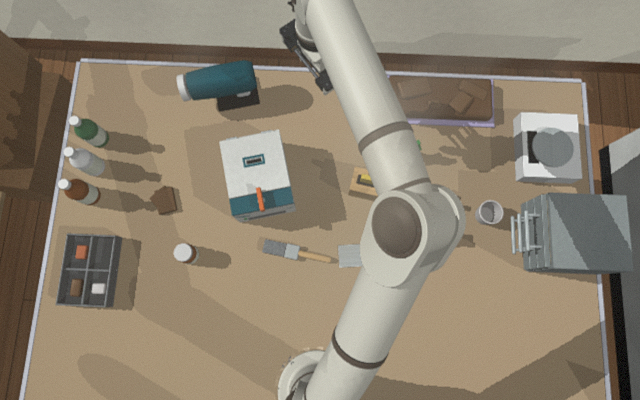

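The turnbutton now runs along the chamber's x (about 14.2° against the lid's 14.2°) at (260,199), with its end over the lid. My transfer went the wrong way, out past x = 0.8, but it touched nothing. Now I'll go above the teal carrier.

```bash
python3 -m crank '[[[3,0,-15,0,3,0,0.55],[12,3,-60,0,10,0,0.55],[24,8,-118,0,18,0,0.55],[36,13,-176,0,26,0,0.55],[48,18,-234,0,34,0,0.55],[60,23,-292,0,42,0,0.55],[71,27,-350,0,48,0,0.55],[76,29,-383,0,50,0,0.55]]]'
python3 -m crank '[[[0,0,0,0,0,0,0.55],[0,10,0,0,0,0,0.55],[0,30,0,0,0,0,0.55],[0,50,0,0,0,0,0.55],[0,70,0,0,0,0,0.55],[0,84,0,0,0,0,0.55],[0,90,0,0,0,0,0.55],[0,90,0,0,0,0,0.55]]]'
python3 - <<'E'
from h import *
go((.551,-.264,.087),-11.5)
im,d=viewer.get_image('scene'); cv2.imwrite('pics/s3.png',cv2.resize(im[180:300,180:360,::-1],None,fx=4,fy=4,interpolation=cv2.INTER_NEAREST))
E
```

```text
t: 9.25
eef_pos: [0.5477, -0.2664, 0.2503]
tool_rot: [-0.45, 0.547, -0.546, 0.448]
ft_force: [0.3, 1.0, -0.1]
opening: 0.0504
t: 10.25
eef_pos: [0.5514, -0.2637, 0.1604]
tool_rot: [-0.45, 0.546, -0.546, 0.45]
ft_force: [-0.2, 0.8, -0.7]
opening: 0.0505
t 10.25 eef [ 551.4 -263.7  160.4] shift [ 0.4 73.4 -0.3] turn [ 0.   0.5 -0. ] jawaz -11.0 F [-0.2  0.8 -0.7] M [-0.05 -0.08  0.02] op 50.5 j [ 1.01  0.62 -0.84  1.7   0.52  1.06 -0.2 ]
```

View pics/s3.png

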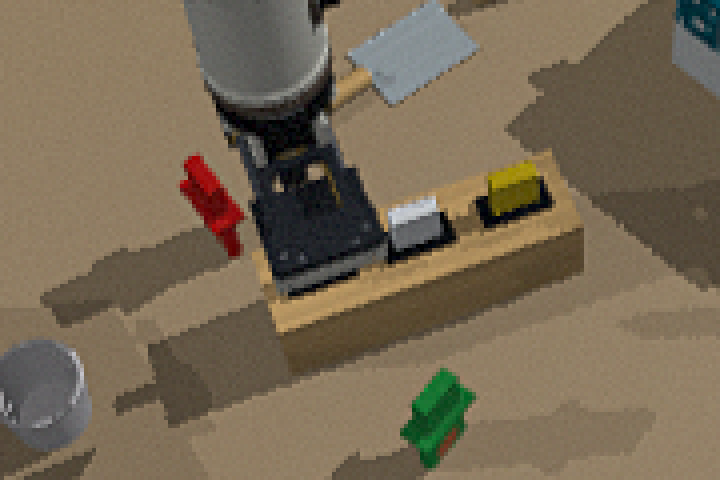

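The picture shows the gripper centred over the teal pocket, at about crop (320,250). The red and green look-alikes, at crop (212,205) and (438,415), are clear of it. Next I'll descend and grip.

```bash
python3 -m crank '[[[0,8,0,0,0,0,0.55],[0,22,0,0,0.5,0,0.55],[0,38,0,0,0.5,0,0.55],[0,54,0,0,0.5,0,0.55],[0,66,0,0,0.5,0,0.55],[0,73,0,0,0.5,0,0.55],[0,73,0,0,0.5,0,0.3],[0,73,0,0,0.5,0,0]]]' 30
python3 -m crank '[[[0,0,0,0,0,0,0],[0,0,0,0,0,0,0],[0,0,0,0,0,0,0],[0,0,0,0,0,0,0],[0,0,0,0,0,0,0],[0,0,0,0,0,0,0],[0,-4,0,0,0,0,0],[0,-10,0,0,0,0,0]]]' 30
python3 - <<'E'
from h import *
go((.551,-.264,.25),-11.5)
E
```

```text
t: 11.3
eef_pos: [0.5518, -0.2638, 0.0882]
tool_rot: [0.447, -0.547, 0.548, -0.447]
ft_force: [0.6, 0.1, 0.5]
opening: 0.0351
t: 12.3
eef_pos: [0.5507, -0.2635, 0.0973]
tool_rot: [-0.447, 0.548, -0.547, 0.447]
ft_force: [-0.4, 0.4, -0.9]
opening: 0.0137
t 12.3 eef [ 550.7 -263.5   97.3] shift [   0.4 -152.7    0.2] turn [ 0.1 -0.  -0. ] jawaz -11.5 F [-0.4  0.4 -0.9] M [-0.1  -0.09  0.  ] op 13.7 j [ 0.97  0.69 -0.79  1.74  0.58  0.96 -0.25]
```

```bash
python3 -m crank '[[[0,-5,0,0,0,0,0],[0,-15,0,0,0,0,0],[0,-35,0,0,0,0,0],[0,-65,0,0,0,0,0],[0,-100,0,0,0,0,0],[0,-135,0,0,0,0,0],[0,-160,0,0,0,0,0],[0,-170,0,0,0,0,0]]]'
python3 - <<'E'
from h import *
go((.6145,.2025,.24),13.9)
E
```

```text
t: 13.3
eef_pos: [0.5523, -0.2638, 0.2707]
tool_rot: [0.447, -0.546, 0.549, -0.448]
ft_force: [0.1, -0.1, -0.8]
opening: 0.014
t 13.3 eef [ 552.3 -263.8  270.7] shift [-469.3   30.   -32.2] turn [ -0.2 -25.4   0.1] jawaz -11.5 F [ 0.1 -0.1 -0.8] M [-0.05 -0.09 -0.05] op 14.0 j [ 1.06  0.51 -0.91  1.59  0.42  1.24 -0.13]
```

```bash
python3 -m crank '[[[-8,0,0,0,-1,0,0],[-30,0,-2,0,-2,0,0],[-60,0,-4,0,-4,0,0],[-95,0,-6,0,-6,0,0],[-135,0,-9,0,-8,0,0],[-175,0,-12,0,-10,0,0],[-215,0,-15,0,-12,0,0],[-255,0,-18,0,-14,0,0]]]'
python3 -m crank '[[[-40,0,-2,0,-2,0,0],[-80,0,-4,0,-4,0,0],[-118,0,-6,0,-6,0,0],[-150,0,-7,0,-7,0,0],[-178,8,-8,0,-8,0,0],[-198,16,-9,0,-10,0,0],[-208,25,-10,0,-11,0,0],[-214,30,-10,0,-11,0,0]]]'
python3 - <<'E'
from h import *
go((.6145,.2025,.24),13.9)
for n in('top','scene'):
    im,d=viewer.get_image(n); cv2.imwrite(f'pics/{n}4.png',im[:,:,::-1]); np.save(f'pics/{n}4.npy',d)
im=cv2.imread('pics/scene4.png'); cv2.imwrite('pics/s4c.png',cv2.resize(im[100:220,330:460],None,fx=5,fy=5,interpolation=cv2.INTER_CUBIC))
E
```

```text
t: 14.3
eef_pos: [0.5838, -0.0061, 0.2673]
tool_rot: [0.512, -0.488, 0.487, -0.512]
ft_force: [0.6, 0.2, -1.2]
opening: 0.0139
t: 15.3
eef_pos: [0.5643, 0.2042, 0.2368]
tool_rot: [0.556, -0.438, 0.437, -0.555]
ft_force: [0.0, -0.8, -0.1]
opening: 0.014
t 15.3 eef [564.3 204.2 236.8] shift [13.5 -3.3 48.4] turn [ 0.1 -0.3 -0. ] jawaz 13.6 F [ 0.  -0.8 -0.1] M [-0.06 -0.14  0.01] op 14.0 j [ 0.34  0.57 -1.03  1.66  0.52  1.21 -0.57]
```

View pics/s4c.png

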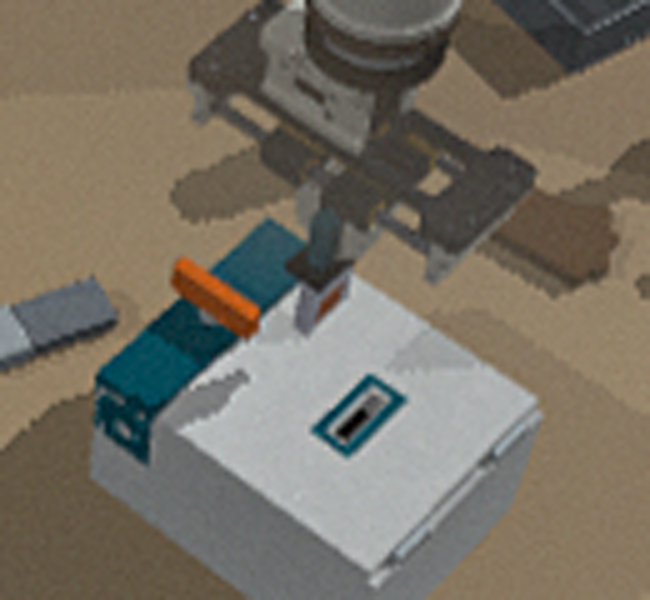

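The picture shows the bar secured across the lid edge, at crop (215,298). The carrier hangs upright with its blade tip near crop (325,320), and the open slot is at crop (360,415). I'll get the blade's offset in the gripper from the scene view.

```bash
python3 - <<'E'
from h import *
d=np.load('pics/scene4.npy'); im=cv2.imread('pics/scene4.png')[:,:,::-1].copy()
o=sensors.get_obs(); e=np.array(o['eef_pos']); a=np.radians(13.9); X=np.array([np.cos(a),np.sin(a),0]);Y=np.array([-X[1],X[0],0])
v,u=np.mgrid[135:175,375:415]; uv=np.c_[u.ravel(),v.ravel()]; c,r=ray('scene',uv); P=c+r*d[v,u].ravel()[:,None]
q=(P-e)@np.c_[X,Y,[0,0,1]]*1e3; z=P[:,2]*1e3
for z0 in range(156,240,6):
    s=(z>=z0)&(z<z0+6)&(abs(q[:,0])<30)&(abs(q[:,1])<45)
    if s.sum(): print(z0,s.sum(),'x',np.round(np.percentile(q[s,0],[0,10,50,90,100]),1),'y',np.round(np.percentile(q[s,1],[0,5,50,95,100]),1))
# line-of-sight on the plane of the +x blade face: colour contrast per row
m=mask(im,(3,150,100),(17,255,255),(388,150,405,168)); print('sticker px',cen(m)[:2] if m.any() else 0)
print(im[160,384:406].tolist())
E
```

```text
162 2 x [0.3 0.6 2.1 3.5 3.9] y [-17.  -16.   -7.1   1.8   2.8]
168 12 x [-4.5 -1.8  4.3  5.1  7.1] y [-20.2 -18.9  -4.5  17.2  19.9]
174 12 x [-5.3  1.6  4.4  5.6  7.4] y [-20.2 -18.2   0.2  17.6  18.3]
180 14 x [-3.6 -1.1  4.2  5.4  5.9] y [-20.5 -19.8 -12.   14.4  17.8]
186 12 x [-4.3 -1.5  3.9  6.   7.1] y [-20.4 -19.6  -6.1  15.2  16.9]
192 10 x [-1.9 -0.4  4.1  5.7  5.8] y [-19.8 -19.7  -1.5  19.3  20.2]
198 7 x [-3.9 -3.6  3.6  5.4  6. ] y [-18.4 -18.4 -16.   10.8  13.5]
204 6 x [-5.2 -3.6  1.3  2.8  3.3] y [-22.2 -21.6 -17.8 -17.1 -17. ]
216 2 x [-5.5 -3.8  3.2 10.1 11.8] y [-24.4 -23.9 -18.9 -14.  -13.4]
222 26 x [-12.1  -8.1   6.4  12.7  13.7] y [-27.3 -27.  -23.1  -1.4   4.2]
228 32 x [-11.9 -10.5   3.6  12.3  13.9] y [-27.7 -25.5 -18.1  -4.   -1.9]
234 8 x [-12.9  -7.7   0.2   7.2   7.5] y [-19.8 -19.3 -17.5  -9.9  -9. ]
sticker px (array([394., 161.]), np.int32(1))
[[23, 59, 67], [84, 94, 95], [166, 170, 168], [192, 194, 191], [183, 188, 185], [143, 144, 148], [91, 93, 100], [99, 101, 109], [104, 109, 119], [112, 115, 123], [102, 75, 61], [98, 54, 31], [93, 54, 39], [117, 95, 87], [151, 160, 163], [181, 185, 186], [173, 176, 176], [174, 177, 178], [171, 176, 174], [173, 177, 174], [172, 177, 177], [174, 180, 178]]
```

```bash
python3 - <<'E'
from h import *
go((.6151,.2033,.205),13.9)
E
python3 -m crank '[[[2,0,5,0,0,0,0],[5,0,13,0,0,0,0],[8,0,24,0,0,0,0],[11,2,35,0,0,0,0],[13,10,44,0,0,0,0],[13,20,49,0,0,0,0],[13,28,49,0,0,0,0],[13,31,49,0,0,0,0]]]'
python3 -m crank '[[[0,0,0,0,0,0,0],[0,0,0,0,0,0,0],[0,0,0,0,0,0,0],[0,0,0,0,0,0,0],[0,0,0,0,0,0,0],[0,0,0,0,0,0,0],[0,0,0,0,0,0,0],[0,0,0,0,0,0,0]]]'
python3 - <<'E'
from h import *
go((.6151,.2033,.205),13.9)
for n in('top','scene'):
    im,d=viewer.get_image(n); cv2.imwrite(f'pics/{n}5.png',im[:,:,::-1]); np.save(f'pics/{n}5.npy',d)
o=sensors.get_obs(); e=np.array(o['eef_pos']); a=np.radians(13.9); X=np.array([np.cos(a),np.sin(a),0]);Y=np.array([-X[1],X[0],0])
v,u=np.mgrid[150:200,375:425]; uv=np.c_[u.ravel(),v.ravel()]; c,r=ray('scene',uv); P=c+r*d[v,u].ravel()[:,None]
q=(P-e)@np.c_[X,Y,[0,0,1]]*1e3; z=P[:,2]*1e3
for z0 in range(128,206,6):
    s=(z>=z0)&(z<z0+6)&(abs(q[:,0])<30)&(abs(q[:,1])<45)
    if s.sum(): print(z0,s.sum(),'x',np.round(np.percentile(q[s,0],[0,10,50,90,100]),1),'y',np.round(np.percentile(q[s,1],[0,5,50,95,100]),1))
im=cv2.imread('pics/scene5.png'); cv2.imwrite('pics/s5c.png',cv2.resize(im[140:210,360:440],None,fx=8,fy=8,interpolation=cv2.INTER_CUBIC))
E
```

```text
t 15.4 eef [564.7 203.5 236.9] shift [11.9 31.8 49. ] turn [ 0.1 -0.4 -0. ] jawaz 13.5 F [-0.1 -0.3 -1. ] M [-0.01 -0.17 -0.05] op 14.0 j [ 0.34  0.57 -1.03  1.66  0.52  1.21 -0.57]
t: 16.4
eef_pos: [0.6153, 0.2019, 0.2056]
tool_rot: [0.556, -0.438, 0.437, -0.555]
ft_force: [-0.4, 1.4, -1.7]
opening: 0.0136
t: 17.4
eef_pos: [0.6161, 0.2018, 0.2067]
tool_rot: [-0.555, 0.438, -0.438, 0.555]
ft_force: [-0.5, -0.1, -0.4]
opening: 0.0136
t 17.4 eef [616.1 201.8 206.7] shift [-1.7  1.7 -0.7] turn [-0.  -0.4 -0. ] jawaz 13.5 F [-0.5 -0.1 -0.4] M [ 0.04 -0.17 -0.01] op 13.6 j [ 0.28  0.68 -0.97  1.56  0.58  1.21 -0.55]
134 8 x [-4.5 -2.2  4.5  4.8  4.9] y [-19.7 -19.6 -14.5  12.3  17.4]
140 8 x [-5.2 -0.5  4.5  5.7  6.2] y [-19.7 -19.2   1.1  20.3  21.7]
146 12 x [-4.  -0.9  4.7  6.1  6.2] y [-21.1 -21.   -9.7   6.1   9.8]
152 13 x [-4.3 -1.   4.   5.4  5.4] y [-22.6 -20.8 -15.   15.8  19. ]
158 11 x [-4.9 -1.1  4.2  5.9  6.3] y [-21.2 -20.4  -5.2  17.1  18.9]
164 9 x [-2.4 -1.5  4.5  5.1  5.5] y [-20.2 -20.  -18.3   7.8   9.2]
170 4 x [5.2 5.2 5.9 6.6 6.7] y [-20.1 -19.4 -11.3  13.   16.5]
176 5 x [-2.1 -1.1  2.6  4.5  5.7] y [-22.8 -22.7 -21.2 -18.4 -18. ]
182 1 x [-2.3 -2.3 -2.3 -2.3 -2.3] y [-22.2 -22.2 -22.2 -22.2 -22.2]
188 4 x [-12.6 -11.2  -2.2   9.6  12.2] y [-26.9 -26.9 -25.7 -24.2 -24.1]
194 44 x [-13.3 -10.4   4.9  12.1  14. ] y [-28.  -26.8 -19.4  -5.9  -0.6]
200 13 x [-11.4  -4.6   1.4   8.   12.9] y [-30.5 -26.  -16.4  -7.5  -6.6]
```

View pics/s5c.png

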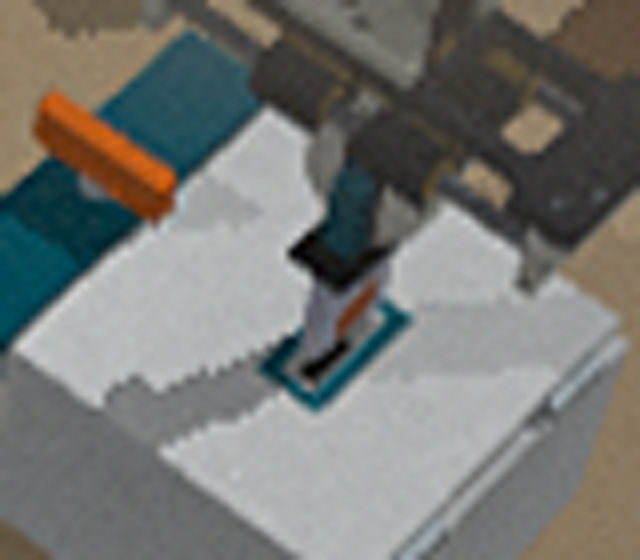

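The blade stands over the slot in crop (325,350). Now I'll correct by about 1.5 mm and lower the tip just into the mouth, watching the force.

```bash
python3 -m crank '[[[-1,2,0,0,-0.3,0,0],[-1.5,5,-0.5,0,-0.3,0,0],[-1.5,8,-0.5,0,-0.3,0,0],[-1.5,11,-0.5,0,-0.3,0,0],[-1.5,13,-0.5,0,-0.3,0,0],[-1.5,15,-0.5,0,-0.3,0,0],[-1.5,17,-0.5,0,-0.3,0,0],[-1.5,17,-0.5,0,-0.3,0,0]]]'
python3 - <<'E'
from h import *
go((.6151,.2033,.189),13.9)
E
```

```text
t: 18.5
eef_pos: [0.6152, 0.2031, 0.1896]
tool_rot: [0.556, -0.437, 0.436, -0.556]
ft_force: [0.4, 0.7, -0.2]
opening: 0.0139
t 18.5 eef [615.2 203.1 189.6] shift [-0.2  0.6 -0.1] turn [ 0.  -0.1  0. ] jawaz 13.8 F [ 0.4  0.7 -0.2] M [-0.05 -0.08 -0.03] op 13.9 j [ 0.28  0.69 -0.96  1.58  0.6   1.19 -0.56]
```

```bash
python3 -m crank '[[[0,0.5,0,0,0,0,0],[0,1,0,0,0,0,0],[0,1.5,0,0,0,0,0],[0,2,0,0,0,0,0],[0,2.5,0,0,0,0,0],[0,3,0,0,0,0,0],[0,3.5,0,0,0,0,0],[0,4,0,0,0,0,0]]]'
python3 -m crank '[[[0,0.5,0,0,0,0,0],[0,1,0,0,0,0,0],[0,1.5,0,0,0,0,0],[0,2,0,0,0,0,0],[0,2.5,0,0,0,0,0],[0,3,0,0,0,0,0],[0,3.5,0,0,0,0,0],[0,4,0,0,0,0,0]]]'
python3 - <<'E'
from h import *
go((.6151,.2033,.181),13.9)
E
```

```text
t: 19.5
eef_pos: [0.6153, 0.2032, 0.1857]
tool_rot: [-0.556, 0.436, -0.436, 0.556]
ft_force: [-0.5, -0.0, -1.5]
opening: 0.0138
t: 20.5
eef_pos: [0.6153, 0.2032, 0.1817]
tool_rot: [-0.556, 0.436, -0.436, 0.556]
ft_force: [0.0, -0.7, -0.5]
opening: 0.0138
t 20.5 eef [615.3 203.2 181.7] shift [-0.2  0.7 -0.2] turn [-0.  -0.1  0. ] jawaz 13.8 F [ 0.  -0.7 -0.5] M [ 0.01 -0.13 -0.01] op 13.8 j [ 0.27  0.7  -0.95  1.59  0.6   1.17 -0.57]
```

No contact force with the tip about 10 mm down, so the full-width blade has entered. Continuing in steps.

```bash
python3 -m crank '[[[0,1,0,0,0,0,0],[0,2.5,0,0,0,0,0],[0,4,0,0,0,0,0],[0,5.5,0,0,0,0,0],[0,7,0,0,0,0,0],[0,8.5,0,0,0,0,0],[0,10,0,0,0,0,0],[0,10,0,0,0,0,0]]]'
python3 - <<'E'
from h import *
go((.6151,.2033,.145),13.9)
E
```

```text
t: 21.5
eef_pos: [0.6152, 0.2031, 0.1716]
tool_rot: [0.556, -0.436, 0.436, -0.556]
ft_force: [-0.2, -0.3, -0.6]
opening: 0.0136
t 21.5 eef [615.2 203.1 171.6] shift [-0.2 26.6 -0.1] turn [ 0.  -0.1  0. ] jawaz 13.8 F [-0.2 -0.3 -0.6] M [ 0.01 -0.12  0.  ] op 13.6 j [ 0.27  0.71 -0.94  1.59  0.61  1.16 -0.57]
```

```bash
python3 -m crank '[[[0,1.5,0,0,0,0,0],[0,3.5,0,0,0,0,0],[0,5.5,0,0,0,0,0],[0,7.5,0,0,0,0,0],[0,9.5,0,0,0,0,0],[0,11.5,0,0,0,0,0],[0,13,0,0,0,0,0],[0,13,0,0,0,0,0]]]'
python3 - <<'E'
from h import *
go((.6151,.2033,.145),13.9)
E
```

```text
t: 22.5
eef_pos: [0.6152, 0.2031, 0.1586]
tool_rot: [0.556, -0.436, 0.436, -0.556]
ft_force: [-0.5, 0.2, -1.5]
opening: 0.0138
t 22.5 eef [615.2 203.1 158.6] shift [-0.2 13.6 -0.1] turn [ 0.  -0.1  0. ] jawaz 13.8 F [-0.5  0.2 -1.5] M [ 0.01 -0.16  0.01] op 13.8 j [ 0.26  0.72 -0.93  1.6   0.63  1.14 -0.58]
```

```bash
python3 -m crank '[[[0,1.5,0,0,0,0,0],[0,3.5,0,0,0,0,0],[0,5.5,0,0,0,0,0],[0,7.5,0,0,0,0,0],[0,9.5,0,0,0,0,0],[0,11.5,0,0,0,0,0],[0,13,0,0,0,0,0],[0,13,0,0,0,0,0]]]'
python3 -m crank '[[[0,0,0,0,0,0,0],[0,0,0,0,0,0,0],[0,0,0,0,0,0,0],[0,0,0,0,0,0,0],[0,0,0,0,0,0,0],[0,0,0,0,0,0,0],[0,0,0,0,0,0,0],[0,0,0,0,0,0,0]]]'
python3 - <<'E'
from h import *
go((.6151,.2033,.145),13.9)
im,d=viewer.get_image('scene'); a=cv2.resize(im[140:210,360:440,::-1],None,fx=8,fy=8,interpolation=cv2.INTER_CUBIC); cv2.imwrite('pics/s6c.png',a)
cv2.imwrite('pics/s6.png',im[:,:,::-1])
e=np.array(sensors.get_obs()['eef_pos']); A=np.radians(13.9); X=np.array([np.cos(A),np.sin(A),0]);Y=np.array([-X[1],X[0],0])
v,u=np.mgrid[150:200,375:425]; c,r=ray('scene',np.c_[u.ravel(),v.ravel()]); P=c+r*d[v,u].ravel()[:,None]
q=(P-e)@np.c_[X,Y,[0,0,1]]*1e3; z=P[:,2]*1e3
for z0 in range(123,153,3):
    s=(z>=z0)&(z<z0+3)&(abs(q[:,0])<20)&(abs(q[:,1])<35)
    if s.sum(): print(z0,s.sum(),'x max',np.round(q[s,0].max(),1),'y min',np.round(q[s,1].min(),1))
E
```

```text
t: 23.5
eef_pos: [0.6152, 0.2031, 0.1456]
tool_rot: [0.556, -0.437, 0.436, -0.556]
ft_force: [0.0, 0.4, -1.2]
opening: 0.0137
t: 24.5
eef_pos: [0.6153, 0.2031, 0.1457]
tool_rot: [0.556, -0.436, 0.436, -0.556]
ft_force: [1.2, 0.1, -0.8]
opening: 0.0134
t 24.5 eef [615.3 203.1 145.7] shift [-0.2  0.7 -0.2] turn [-0.  -0.1  0. ] jawaz 13.8 F [ 1.2  0.1 -0.8] M [-0.07 -0.09  0.02] op 13.4 j [ 0.26  0.74 -0.92  1.61  0.64  1.12 -0.59]
123 5 x max 16.5 y min -34.2
126 1 x max 15.1 y min -14.1
129 2 x max 9.8 y min -12.4
132 12 x max 13.0 y min -28.6
135 18 x max 14.1 y min -27.6
138 19 x max 12.9 y min -29.2
141 6 x max 10.9 y min -28.2
144 4 x max 7.9 y min -19.6
147 1 x max 6.4 y min -17.4
150 6 x max 11.6 y min -19.4
```

View pics/s6c.png

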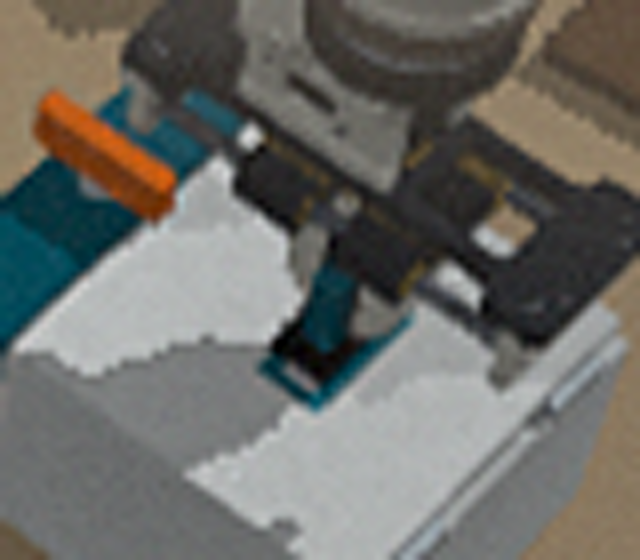

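View pics/s6.png

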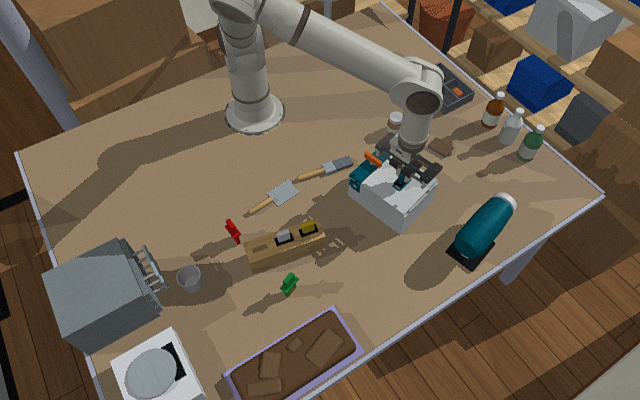

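The final pictures show the collar above the slot at crop (310,355). Depth puts its underside at about 132–133 mm, so 12–13 mm clear of the lid. The bar at crop (105,155) is still secured, the yellow and white carriers are in the rack, and the red and green look-alikes and bystanders look unmoved. Handing in.

```bash
python3 -c "
from cell import close_job
print(close_job())"
```

```text
the job is handed in; nothing more can be done
None
```

The job is handed in at about 24.5 s of the 58 s allowed. The turnbutton is secured and the teal carrier is held still in the slot of the closed lid.

**Turnbutton:** I gripped it and turned it counterclockwise until it met its stop, where the wrist moment about the vertical axis changed from 0 to -0.31 N m. Pictures taken afterwards put the bar at 14.2°, matching the lid's 14.2°, with its end over the lid.

**Carrier:** The blade went down with no contact force beyond sensor noise (under 2 N).
- **Depth:** from the gripper height, the tip is about 47 mm below the lid's top face and 37 mm below its underside.
- **Collar:** the depth image puts its underside 12–13 mm above the lid; the gripper height gives about 13.6 mm.
- **Grip:** the commanded grip is 30 N.

**Rest of the bench:** The last picture shows the yellow and white carriers still in the rack. The look-alikes and bystanders appear untouched; I checked these only by eye.

**What went wrong or disagreed:**
- One move after releasing the turnbutton went the wrong way, out over empty bench, because I got a sign wrong. It touched nothing.
- While turning the bar, the gripper sat about 2 mm from where the cameras put the pivot, roughly the stated calibration error. I therefore lined up the blade with the slot within the same camera view.

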